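# Set a board against the fence and flip stop of a crosscut sled

### The job

Set the long board up for its cut on the crosscut sled: first swing the sled's raised flip stop fully down, then push the board flat against the fence that carries the stop and along it until its end butts against the stop. Just nudge it with the fingertips: the board must slide on the sled, not be picked up or tipped. Leave the short offcut, the pencil, the glue bottle and the push stick where they are, and finish clear of everything.

Things in the scene. Friction and masses are not known exactly. Their poses are not given: they have to be found in the camera images.
- sled: Crosscut sled, fixed: plywood base 360 (x) x 600 (y) x 12 mm. Origin: centre of its underside, on the saw table; x points squarely to the fence, y along the fence to the robot's left. Brown fence 38 mm thick, face at x = +100 mm, top with aluminium track 57 mm above the saw table. Front rail at the robot's edge, x = -180 to -161 mm, top at 54 mm. Dark kerf line at y = 0.
- fence (a point): Point on the fence's face at the middle of its length (sled x = +100 mm, y = 0), at the height of the base's upper surface (12 mm above the saw table). Axes as the sled's.
- board: The long board, plain dark wood, 70 (x) x 220 (y) x 22 mm high, about 0.18 kg, lying loose on the sled base, askew and some 20 to 100 mm short of the fence. Origin: centre of its underside. x across its width (the +x long edge is the one that goes against the fence), y along its length to its left end, z up.
- board_end (a point): Centre of the board's left end face (board y = +110 mm, 11 mm above its underside): the end that goes against the stop.
- stop_pivot (a point): Flip stop's hinge pin (runs along sled y), at mid thickness of the arm: 13 mm in front of the fence's face, 64 mm above the saw table. Axes as the sled's. The aluminium carriage (34 mm along y, 14 high, black knob up to 85 mm above the saw table) sits on the fence beside the arm on its +y side, from 13 mm in front of the face to 27 mm behind it.
- stop_tip (a point): Middle of the free end of the stop's arm, 48 mm from the pin. The arm is an aluminium bar 22 mm wide, 12 mm thick along y, with a rounded upper end of radius 11 mm round the pin.
- stop_line (a point): Point on the fence's face, at the height of the base's upper surface, in the plane of the arm's -y side, that is where the board's left end comes to rest (6 mm to the -y side of the arm's middle). Axes as the sled's.
- stop_arm (a joint): Angle of the flip stop's arm, rad: 0 fully down against its own end stop (hanging before the fence, free end 4 mm above the sled base, arm front 24 mm before the fence's face), 1.57 level and pointing at the robot, 2.6 the upper limit, leaning up. It stays where it is left; about 1 N at its free end moves it. Only when down does it stop the board.
- offcut: Bystander: a short offcut of the same dark wood, 70 x 50 x 22 mm high, loose on the sled base to the left of the stop. Origin: centre of its underside.
- pencil: Bystander: flat red carpenter's pencil, 150 x 14 x 8 mm high plus a 20 mm point, loose on the sled base near the robot, left. Origin: centre of its underside, x along it to the point.
- glue: Bystander: white glue bottle, 60 mm across, 170 mm tall, on the saw table left of the sled. Origin: centre of its foot.
- push_stick: Bystander: plywood push stick, about 320 mm long, 12 mm thick, lying on the saw table right of the sled. Origin: underside, middle of its 200 mm blade; x along it to its front.

How it is judged:
By the outcome, as a careful person would: the job done as asked, in the order asked, and still so for the second after the job is handed in, with the robot touching nothing.
It also fails if it takes over 61 s, if anything falls off the work surface, if the arm or the gripper's body presses on something with over 40 N, if the wrist force passes 120 N, or if a joint passes its speed limit or range.

### The arm

A 6-joint arm with a two-finger parallel gripper is mounted at the origin on the work surface. World frame = base frame: x ahead of the robot, y to its left, z up, the work surface at z = 0. Lengths are in m, angles in rad, forces in N, time in s.
With the tool pointing down it reaches from about 0.35 to 0.775 m from the base axis. Payload 5.5 kg.
Tool frame: the origin (TCP) lies at the very end of the fingers, on their centre line; the grasp point (between the pads) lies 19 mm behind it; z points along the fingers, y is the direction in which the jaws open and shut (so a half turn about z gives the same grasp; the last joint's range is limited). The gripper opens to 85 mm and grips with 20 to 120 N. Pads are 22 mm wide; open, the fingers measure 114 mm over their backs; the gripper's body (76 mm by 85 mm) begins 54 mm behind the grasp point. The pads swing forward as they close: fully open they stand 13 mm farther back than shut.
Start: joints at [1.192, 0.313, 0.046, 1.304, 0, 1.431], TCP at [0.136, 0.559, 0.231] pointing down, gripper open.
Joint ranges: [-2.76, 2.76], [-0.86, 1.69], [-1.03, 1.26], [-2.2, 2.34], [-1.47, 1.5], [-3.14, 3.14]. Speed limits (rad/s): [2.57, 2.57, 3.14, 3.14, 3.14, 3.14].

### API

Orientations are given as a unit quaternion [w, x, y, z].
In Python, from workcell import env gives the robot as it stands. The module is installed in compiled form; this text tells all that it offers.
- The arm moves only by the shell command python3 -m pendant 'ROWS' [FORCE]. ROWS is JSON, a list of rows, each an object with "fingers": the finger opening in mm, from 0 to 85.4; "delta_pos": the shift along the tool's x, y, z in mm, a list of three; "angular": the turn, a rotation vector about the tool's x, y, z in rad, a list of three. In form: [{"fingers": fingers, "delta_pos": [x, y, z], "angular": [ax, ay, az]}, ...]. A call has 1 to 12 rows; each row shifts and turns the commanded pose from where the row before left it, along the tool's axes as they then stand; what a row does not reach is not made up. A row lasts 1/10 s, in which the tool goes at most 50 mm and 8.59 degrees, less where a joint would pass 70% of its speed; a pose out of reach is approached as far as the arm can. A call is refused whole if a number of a shift passes 50 or a number of a turn 0.15, either way. A call with a gripper value outside its range is refused whole. The fingers move at their own pace and stop on an object; FORCE is the grip in N (left out, the last holds). Time passes only in rows, so rows that do not move let the fingers close. It gives the time, the measured TCP pose, the force and the opening at its end, in the units of the state.
- env.get_state(): the state, without advancing time (a new reading comes with each control period).
- env.read_camera(name): name is "side" or "top" or "wrist"; returns the picture (384x512x3 uint8, blue, green, red); there is no depth.
- env.camera_params(name): a dict with "fx", "fy", "cx", "cy" (pixels), "view" (4x4, takes a point from world to camera coordinates). Camera axes: x right, y up, looking along -z (the intrinsics and any distortion apply to the point x, -y, -z); pixel columns grow to the right and rows downward; lengths in m; the calibration is good to about 2 mm. A picture is of the moment at which its call begins: read the wrist's pose just before it. camera_params takes no time and is no camera call; for the wrist camera it gives the pose at the moment of the call.
- env.hand_in(): hands the job in, once; it reports no verdict.
The state is a dict: "clock": time; "joint_pos": joint angles; "qvel": joint speeds; "tau": joint torques, N m; "tcp_pos": TCP position; "orientation": TCP orientation; "wrist_force": force on the tool from outside, world axes, zero at the start; "ft_torque": the same for the moment, N m; "finger_gap": finger opening in m.
Only numpy, scipy, OpenCV 4.12 (cv2) and the standard library are available. Lean on these libraries where they do the work, as an engineer would, in place of code of your own. Each camera call takes 0.05 s, during which the arm holds its last target. There are 200 camera calls.

## Working session

There is one attempt and no reset: what is moved stays moved. The work goes in short steps, Python scripts to look and compute and a shell command to move; the robot and the scene stay as the last step left them, time stands still between calls to the robot, and variables do not carry over. Pictures are saved under pics/ and viewed, about 8 in all and at most 12, crops included, and the job is handed in when it is done.

```bash
mkdir -p pics
python3 - <<'E'
from workcell import env
import cv2,numpy as np
s=env.get_state();print(s)
for n in("top","side"):
    im=env.read_camera(n);cv2.imwrite(f"pics/{n}0.png",im)
    p=env.camera_params(n);print(n,{k:np.round(v,4).tolist() if k=="view" else v for k,v in p.items()})
E
```

```text
{'clock': 0.0, 'joint_pos': array([1.19239275e+00, 3.14018934e-01, 4.49597878e-02, 1.30359394e+00,
       1.69766023e-05, 1.43122925e+00]), 'qvel': array([-0.00088935,  0.00178909,  0.00080475,  0.00127021,  0.00189375,
        0.00202499]), 'tau': array([ 6.27080613e-05, -4.80628896e+01,  2.98531079e+01,  1.93609216e-02,
       -1.45004640e-05, -9.46326622e-06]), 'tcp_pos': array([0.13582211, 0.55819612, 0.23039048]), 'orientation': array([-2.45962517e-04,  1.19134574e-01,  9.92877682e-01, -8.95242437e-04]), 'wrist_force': array([0.05688847, 0.21171037, 0.05595637]), 'ft_torque': array([ 0.00861091,  0.04022628, -0.02492365]), 'finger_gap': 0.085401445430578}
top {'fx': 470.9219097050419, 'fy': 470.9219097050419, 'cx': 251.5168932513486, 'cy': 193.16352312664714, 'view': [[0.0143, -0.9998, 0.0145, -0.0331], [0.9824, 0.0168, 0.1861, -0.5461], [-0.1863, 0.0116, 0.9824, -1.3509], [0.0, 0.0, 0.0, 1.0]]}
side {'fx': 472.11667811829795, 'fy': 472.11667811829795, 'cx': 251.88839656987497, 'cy': 194.46356662375885, 'view': [[0.9052, -0.4245, 0.0191, -0.4961], [0.1974, 0.4598, 0.8658, -0.1585], [-0.3763, -0.78, 0.5, -1.5092], [0.0, 0.0, 0.0, 1.0]]}
```

View pics/top0.png

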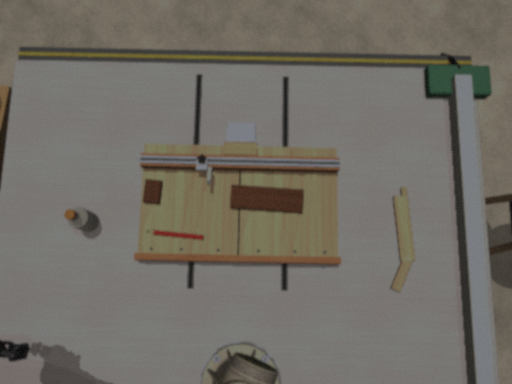

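View pics/side0.png

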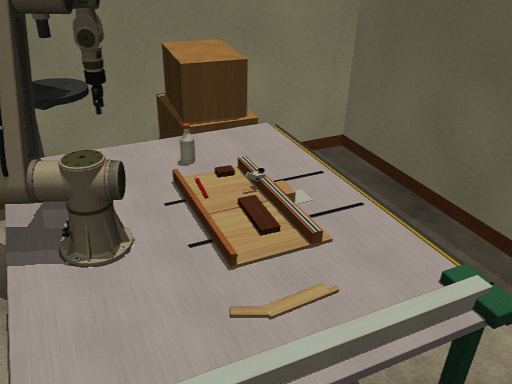

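The top view shows the board at about (231–303, 185–213), the stop at (202–212, 157–190), the offcut at (152,191), the pencil at (178,235), the fence at rows 155–170 and the front rail at row 259. Next I'll measure these.

```bash
cat > h.py <<'E'
from workcell import env
import cv2,numpy as np
def ray(p,uv):
    V=p["view"];R=V[:3,:3];c=-R.T@V[:3,3]
    uv=np.atleast_2d(np.asarray(uv,float))
    d=np.c_[(uv[:,0]-p["cx"])/p["fx"],-(uv[:,1]-p["cy"])/p["fy"],-np.ones(len(uv))]
    return c,d@R
def onplane(p,uv,z):
    c,d=ray(p,uv);return c+d*((z-c[2])/d[:,2])[:,None]
def proj(p,X):
    X=np.atleast_2d(X);q=X@p["view"][:3,:3].T+p["view"][:3,3]
    return np.c_[p["cx"]-p["fx"]*q[:,0]/q[:,2],p["cy"]+p["fy"]*q[:,1]/q[:,2]]
E
python3 - <<'E'
from h import *
im=cv2.imread("pics/top0.png");p=env.camera_params("top")
hsv=cv2.cvtColor(im,cv2.COLOR_BGR2HSV)
for uv in [(265,200),(240,165),(240,259),(180,235),(220,230),(152,191)]: print(uv,hsv[uv[1],uv[0]],im[uv[1],uv[0]])
g=im.astype(int)
m=((hsv[...,2]<110)&(hsv[...,1]>100)).astype(np.uint8)
m[:, :140]=0;m[:,340:]=0;m[:172]=0;m[250:]=0
n,l,st,c=cv2.connectedComponentsWithStats(m)
for i in range(1,n):
    if st[i,4]>60:
        pts=np.argwhere(l==i)[:,::-1]
        w=onplane(p,pts,0.034)[:,:2].astype(np.float32)
        print(st[i],cv2.minAreaRect(w),np.round(cv2.boxPoints(cv2.minAreaRect(w)),4).tolist())
cv2.imwrite("pics/crop.png",cv2.resize(im[140:275,125:350],None,fx=3.5,fy=3.5,interpolation=cv2.INTER_CUBIC))
E
```

```text
(265, 200) [  9 129  69] [34 45 69]
(240, 165) [  6  63 105] [ 79  84 105]
(240, 259) [ 13 134 116] [ 55  81 116]
(180, 235) [  3 180 115] [ 34  41 115]
(220, 230) [ 24  77 123] [ 86 116 123]
(152, 191) [ 11 158  63] [24 38 63]
[143 180  19  24 367] ((0.5503873825073242, 0.27426496148109436), (0.04978083819150925, 0.0701359435915947), 87.02594757080078) [[0.5141000151634216, 0.25119999051094055], [0.5841000080108643, 0.2476000040769577], [0.5867000222206116, 0.2973000109195709], [0.516700029373169, 0.30090001225471497]]
[ 230  185   73   28 1648] ((0.5338114500045776, -0.06926556676626205), (0.21707697212696075, 0.07363532483577728), 87.33174133300781) [[0.492000013589859, -0.17599999904632568], [0.565500020980835, -0.1793999969959259], [0.5756000280380249, 0.03739999979734421], [0.5020999908447266, 0.04089999943971634]]
```

View pics/crop.png

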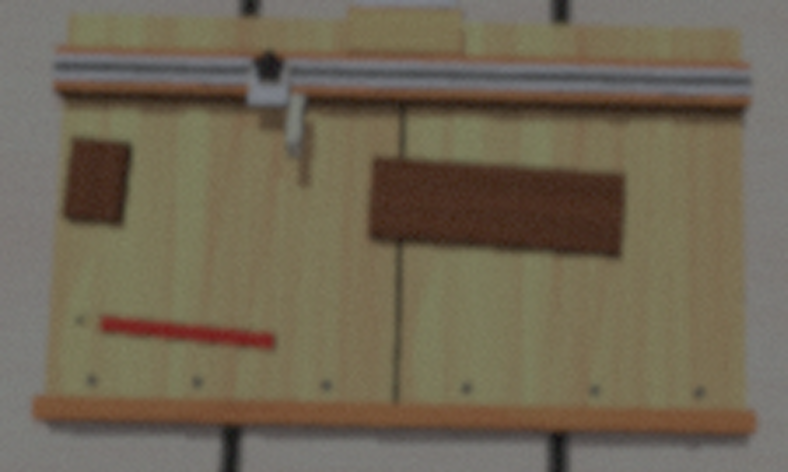

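The crop shows the rail's far top edge from (35,397) to (755,412). The fence foot runs from (60,95) to (745,107), the kerf from (403,103) to (397,403), and the arm from its root (298,97) to its tip (295,152), still raised.

Run:
```python
from h import *
p=env.camera_params("top");s=env.camera_params("side")
f=lambda x,y,z:onplane(p,[(np.array([x,y])+.5)/3.5-.5+[125,140]],z)[0]
for n,a in dict(railL=(35,397,.054),railR=(755,412,.054),footL=(60,95,.012),footR=(745,107,.012),topL=(58,81,.057),topR=(748,95,.057),kerfA=(403,106,.012),kerfB=(397,400,.012),armroot=(298,95,.064),armtip70=(295,155,.07),armtip100=(295,155,.1),carrL=(248,104,.06),carrR=(288,106,.06)).items():print(n,np.round(f(*a),4))
im=cv2.imread("pics/side0.png");cv2.imwrite("pics/crops.png",cv2.resize(im[145:245,165:330],None,fx=4.5,fy=4.5,interpolation=cv2.INTER_CUBIC))
print(proj(s,[f(298,95,.064),f(295,155,.07),f(295,155,.085),f(295,155,.1)]))
from scipy.spatial.transform import Rotation as R
st=env.get_state();q=st["orientation"];print(R.from_quat(np.r_[q[1:],q[0]]).as_matrix().round(3))
w=env.camera_params("wrist");V=w["view"];print("wristcam",-V[:3,:3].T@V[:3,3],V[:3,:3].round(3),w["fx"])
```

```text
railL [0.364 0.311 0.054]
railR [ 0.3606 -0.2853  0.054 ]
footL [0.6311 0.3148 0.012 ]
footR [ 0.631  -0.2905  0.012 ]
topL [0.6324 0.3069 0.057 ]
topR [ 0.6306 -0.2843  0.057 ]
kerfA [0.6265 0.0123 0.012 ]
kerfB [0.3685 0.0126 0.012 ]
armroot [0.622  0.1011 0.064 ]
armtip70 [0.5686 0.1015 0.07  ]
armtip100 [0.5623 0.0991 0.1   ]
carrL [0.6143 0.1437 0.06  ]
carrR [0.6132 0.1096 0.06  ]
[[258.55765611 177.0102886 ]
 [245.70206131 178.16082999]
 [245.1233317  174.89876305]
 [244.53823151 171.60078772]]
[[-0.972  0.237 -0.001]
 [ 0.237  0.972 -0.002]
 [ 0.    -0.002 -1.   ]]
wristcam [0.06435637 0.57634216 0.37306444] [[ 0.236  0.972 -0.001]
 [-0.932  0.226 -0.284]
 [-0.276  0.068  0.959]] 306.49286520514215
```

View pics/crops.png

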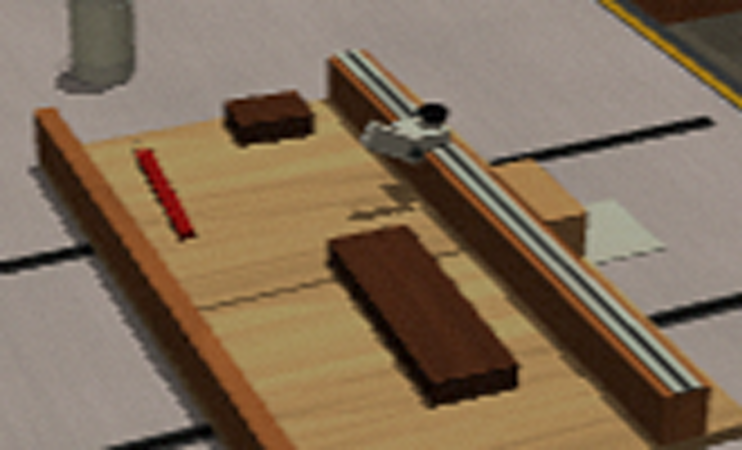

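The side crop shows the arm slightly above level, with its tip at about (370,136) and a height of roughly 0.08. The fence face is at x≈0.630 with sled yaw ≈0, the arm at y≈0.10, and the board's left end at y≈0.04, yawed about −2.7°. Next I'll align the tool, close the fingers and go above the stop.

```bash
python3 -m pendant '[{"fingers":0,"delta_pos":[0,0,0],"angular":[0,0,-0.12]},{"fingers":0,"delta_pos":[0,0,0],"angular":[0,0,-0.119]}]' 30
python3 -m pendant '[{"fingers":0,"delta_pos":[-28,-38,0],"angular":[0,0,0]},{"fingers":0,"delta_pos":[-28,-38,0],"angular":[0,0,0]},{"fingers":0,"delta_pos":[-28,-38,0],"angular":[0,0,0]},{"fingers":0,"delta_pos":[-28,-38,0],"angular":[0,0,0]},{"fingers":0,"delta_pos":[-28,-38,0],"angular":[0,0,0]},{"fingers":0,"delta_pos":[-28,-38,0],"angular":[0,0,0]},{"fingers":0,"delta_pos":[-28,-38,0],"angular":[0,0,0]},{"fingers":0,"delta_pos":[-28,-38,0],"angular":[0,0,0]},{"fingers":0,"delta_pos":[-28,-38,0],"angular":[0,0,0]},{"fingers":0,"delta_pos":[-28,-38,0],"angular":[0,0,0]},{"fingers":0,"delta_pos":[-28,-38,0],"angular":[0,0,0]},{"fingers":0,"delta_pos":[0,0,0],"angular":[0,0,0]}]'
python3 - <<'E'
from h import *
from scipy.spatial.transform import Rotation as R
st=env.get_state();q=st["orientation"];print(st["clock"],st["tcp_pos"],R.from_quat(np.r_[q[1:],q[0]]).as_matrix().round(3),st["finger_gap"])
p=env.camera_params("wrist");im=env.read_camera("wrist");cv2.imwrite("pics/w1.png",im);np.savez("pics/w1.npz",**p)
E
```

```text
clock: 0.3
tcp_pos: [0.1359, 0.5584, 0.2307]
orientation: [-0.0, -0.003, 1.0, -0.001]
wrist_force: [0.2, -0.3, 0.3]
finger_gap: 0.0592
clock: 1.5
tcp_pos: [0.4472, 0.1366, 0.2308]
orientation: [0.001, 0.004, 1.0, -0.001]
wrist_force: [-1.5, 1.1, -0.4]
finger_gap: -0.0002
1.5 [0.44716338 0.13664747 0.2307983 ] [[-1.     0.007  0.001]
 [ 0.007  1.    -0.001]
 [-0.001 -0.001 -1.   ]] -0.00021622803660129876
```

View pics/w1.png

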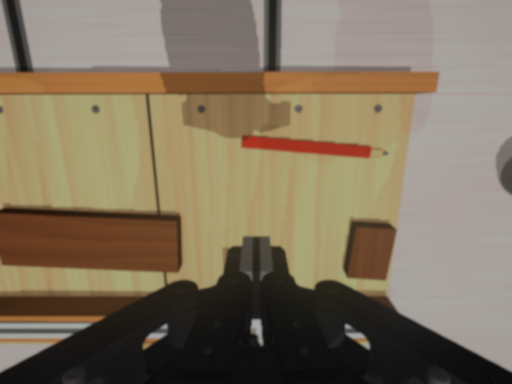

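The wrist view (up in the picture points towards the robot) shows the board's left end at (180, 213–271), the kerf at (155,150), the pencil and the offcut. The gripper hides the stop. I'll measure the board and fence here.

Run:
```python
from h import *
p=dict(np.load("pics/w1.npz"))
for n,a in dict(bNear=(180,215,.034),bFar=(180,271,.034),bnear2=(5,209,.034),bfar2=(5,265,.034),kerf=(149,100,.012),kerf2=(158,205,.012),foot=(60,297,.012),foot2=(380,297,.012),rail=(20,94,.054),rail2=(400,94,.054),arm=(257,330,.07),ocut=(348,278,.034),ocut2=(350,220,.034)).items():print(n,onplane(p,[a[:2]],a[2])[0].round(4))
```

```text
bNear [0.4973 0.0477 0.034 ]
bFar [0.5715 0.0419 0.034 ]
bnear2 [ 0.4885 -0.1567  0.034 ]
bfar2 [ 0.5617 -0.1743  0.034 ]
kerf [0.3676 0.0176 0.012 ]
kerf2 [0.492  0.0155 0.012 ]
foot [ 0.6232 -0.1312  0.012 ]
foot2 [0.6259 0.3054 0.012 ]
rail [ 0.3617 -0.0955  0.054 ]
rail2 [0.3643 0.2804 0.054 ]
arm [0.6298 0.1374 0.07  ]
ocut [0.5827 0.252  0.034 ]
ocut2 [0.5049 0.2482 0.034 ]
```

```bash
python3 -m pendant '[{"fingers":0,"delta_pos":[-30,-11,20],"angular":[0,0,0]},{"fingers":0,"delta_pos":[-30,-11,25],"angular":[0,0,0]},{"fingers":0,"delta_pos":[-30,-10,25],"angular":[0,0,0]},{"fingers":0,"delta_pos":[-30,-10,25],"angular":[0,0,0]},{"fingers":0,"delta_pos":[0,0,0],"angular":[0,0,0]},{"fingers":0,"delta_pos":[0,0,0],"angular":[0,0,0]}]'
python3 - <<'E'
from h import *
im=env.read_camera("side");a=cv2.resize(im[120:210,190:330],None,fx=5.5,fy=5.5,interpolation=cv2.INTER_CUBIC);cv2.imwrite("pics/s2.png",a)
E
```

```text
clock: 2.15
tcp_pos: [0.5627, 0.0999, 0.135]
orientation: [-0.002, -0.001, 1.0, 0.0]
wrist_force: [0.6, 0.4, 0.9]
finger_gap: -0.0003
```

View pics/s2.png

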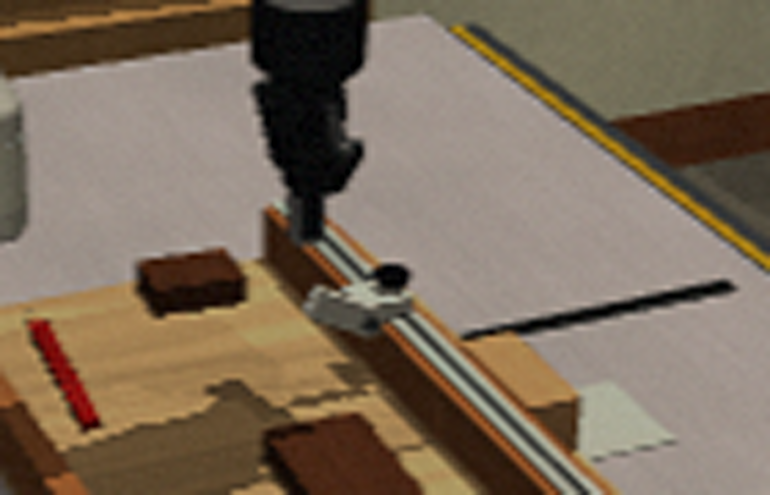

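The side view shows the fingertips straight above the free end of the raised arm. I'll press it down from here, then push it towards the fence.

```bash
python3 -m pendant '[{"fingers":0,"delta_pos":[-4,-6,10],"angular":[0,0,0]},{"fingers":0,"delta_pos":[0,0,10],"angular":[0,0,0]},{"fingers":0,"delta_pos":[0,0,10],"angular":[0,0,0]},{"fingers":0,"delta_pos":[0,0,10],"angular":[0,0,0]},{"fingers":0,"delta_pos":[0,0,10],"angular":[0,0,0]},{"fingers":0,"delta_pos":[0,0,10],"angular":[0,0,0]},{"fingers":0,"delta_pos":[0,0,10],"angular":[0,0,0]},{"fingers":0,"delta_pos":[0,0,10],"angular":[0,0,0]},{"fingers":0,"delta_pos":[0,0,5],"angular":[0,0,0]},{"fingers":0,"delta_pos":[0,0,0],"angular":[0,0,0]}]'
python3 -m pendant '[{"fingers":0,"delta_pos":[-4,0,2],"angular":[0,0,0]},{"fingers":0,"delta_pos":[-4,0,2],"angular":[0,0,0]},{"fingers":0,"delta_pos":[-4,0,2],"angular":[0,0,0]},{"fingers":0,"delta_pos":[-4,0,2],"angular":[0,0,0]},{"fingers":0,"delta_pos":[-4,0,2],"angular":[0,0,0]},{"fingers":0,"delta_pos":[0,0,0],"angular":[0,0,0]},{"fingers":0,"delta_pos":[0,0,0],"angular":[0,0,0]}]'
```

```text
clock: 3.2
tcp_pos: [0.5677, 0.0928, 0.0502]
orientation: [-0.001, -0.0, 1.0, 0.0]
wrist_force: [1.0, 0.5, 0.1]
finger_gap: 0.0002
clock: 3.9
tcp_pos: [0.5882, 0.0928, 0.0411]
orientation: [-0.0, -0.0, 1.0, 0.0]
wrist_force: [-2.4, 0.5, -1.3]
finger_gap: 0.0004
```

```bash
python3 -m pendant '[{"fingers":0,"delta_pos":[-2,0,2],"angular":[0,0,0]},{"fingers":0,"delta_pos":[-2,0,2],"angular":[0,0,0]},{"fingers":0,"delta_pos":[0,0,0],"angular":[0,0,0]}]'
python3 -m pendant '[{"fingers":0,"delta_pos":[-2,0,2],"angular":[0,0,0]},{"fingers":0,"delta_pos":[0,0,0],"angular":[0,0,0]}]'
python3 -m pendant '[{"fingers":0,"delta_pos":[-1,0,0],"angular":[0,0,0]},{"fingers":0,"delta_pos":[0,0,0],"angular":[0,0,0]}]'
python3 -m pendant '[{"fingers":0,"delta_pos":[-1,0,0],"angular":[0,0,0]},{"fingers":0,"delta_pos":[0,0,0],"angular":[0,0,0]}]'
```

```text
clock: 4.2
tcp_pos: [0.5894, 0.0932, 0.0373]
orientation: [-0.002, -0.0, 1.0, 0.0]
wrist_force: [-9.9, 0.0, 5.5]
finger_gap: 0.0001
clock: 4.4
tcp_pos: [0.5894, 0.0935, 0.0351]
orientation: [-0.004, -0.001, 1.0, 0.0]
wrist_force: [-15.8, 1.2, 8.1]
finger_gap: 0.0004
clock: 4.6
tcp_pos: [0.5894, 0.0935, 0.0351]
orientation: [-0.005, -0.001, 1.0, 0.0]
wrist_force: [-16.6, 0.8, 11.2]
finger_gap: 0.0001
clock: 4.8
tcp_pos: [0.5894, 0.0935, 0.0351]
orientation: [-0.006, -0.001, 1.0, 0.0]
wrist_force: [-19.4, 0.4, 12.3]
finger_gap: 0.0
```

Force rises with no further travel, so the arm seems to be on its end stop. That puts the fence face at about 0.624–0.626, which agrees with the wrist view. I'll back off and check.

```bash
python3 -m pendant '[{"fingers":0,"delta_pos":[15,0,-5],"angular":[0,0,0]},{"fingers":0,"delta_pos":[20,0,-20],"angular":[0,0,0]},{"fingers":0,"delta_pos":[30,0,-35],"angular":[0,0,0]},{"fingers":30,"delta_pos":[40,-10,-25],"angular":[0,0,0]},{"fingers":85,"delta_pos":[40,-30,0],"angular":[0,0,0]},{"fingers":85,"delta_pos":[15,-35,0],"angular":[0,0,0]},{"fingers":85,"delta_pos":[0,-40,0],"angular":[0,0,0]},{"fingers":85,"delta_pos":[0,-40,0],"angular":[0,0,0]},{"fingers":85,"delta_pos":[0,0,0],"angular":[0,0,0]},{"fingers":85,"delta_pos":[0,0,0],"angular":[0,0,0]}]'
python3 - <<'E'
from h import *
im=env.read_camera("side");a=cv2.resize(im[145:245,165:330],None,fx=4.5,fy=4.5,interpolation=cv2.INTER_CUBIC)
im=env.read_camera("top");b=cv2.resize(im[140:275,125:350],None,fx=2,fy=2,interpolation=cv2.INTER_CUBIC)
c=np.zeros((450,742,3),np.uint8);c[:]=a[:450,:742]
b=b[:140];o=np.zeros((600,742,3),np.uint8);o[:450]=c;o[455:595,:450]=b;cv2.imwrite("pics/c3.png",o)
E
```

```text
clock: 5.8
tcp_pos: [0.4373, -0.0633, 0.1211]
orientation: [0.001, 0.001, 1.0, -0.0]
wrist_force: [-0.2, 0.7, 0.1]
finger_gap: 0.085
```

View pics/c3.png

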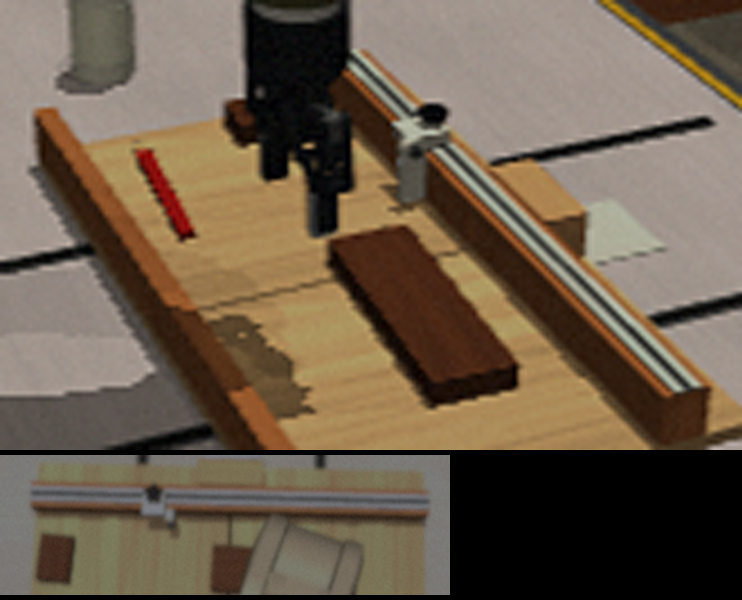

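The stop now hangs straight down at (410,175), and the other things are unmoved. I'll lower the open fingers on the near side of the board, so they touch it at two points and square it up.

```bash
python3 -m pendant '[{"fingers":85,"delta_pos":[0,-5,30],"angular":[0,0,0]},{"fingers":85,"delta_pos":[0,0,30],"angular":[0,0,0]},{"fingers":85,"delta_pos":[0,0,25],"angular":[0,0,0]},{"fingers":85,"delta_pos":[0,0,12],"angular":[0,0,0]},{"fingers":85,"delta_pos":[0,0,0],"angular":[0,0,0]}]'
python3 -m pendant '[{"fingers":85,"delta_pos":[0,0,4],"angular":[0,0,0]},{"fingers":85,"delta_pos":[0,0,4],"angular":[0,0,0]},{"fingers":85,"delta_pos":[0,0,4],"angular":[0,0,0]},{"fingers":85,"delta_pos":[0,0,0],"angular":[0,0,0]}]'
python3 -m pendant '[{"fingers":85,"delta_pos":[-10,0,0],"angular":[0,0,0]},{"fingers":85,"delta_pos":[-10,0,0],"angular":[0,0,0]},{"fingers":85,"delta_pos":[-10,0,0],"angular":[0,0,0]},{"fingers":85,"delta_pos":[-5,0,0],"angular":[0,0,0]},{"fingers":85,"delta_pos":[-5,0,0],"angular":[0,0,0]},{"fingers":85,"delta_pos":[-5,0,0],"angular":[0,0,0]},{"fingers":85,"delta_pos":[-5,0,0],"angular":[0,0,0]},{"fingers":85,"delta_pos":[-5,0,0],"angular":[0,0,0]},{"fingers":85,"delta_pos":[0,0,0],"angular":[0,0,0]}]'
```

```text
clock: 6.4
tcp_pos: [0.4347, -0.0653, 0.0216]
orientation: [-0.002, -0.001, 1.0, 0.001]
wrist_force: [0.6, -0.2, 0.9]
finger_gap: 0.085
clock: 6.8
tcp_pos: [0.4362, -0.0671, 0.0112]
orientation: [0.0, -0.0, 1.0, 0.0]
wrist_force: [0.1, -0.4, 0.4]
finger_gap: 0.0849
clock: 7.7
tcp_pos: [0.4918, -0.0673, 0.0113]
orientation: [0.0, -0.0, 1.0, -0.0]
wrist_force: [0.1, -0.2, 0.1]
finger_gap: 0.0851
```

```bash
python3 -m pendant '[{"fingers":85,"delta_pos":[-4,0,0],"angular":[0,0,0]},{"fingers":85,"delta_pos":[-4,0,0],"angular":[0,0,0]},{"fingers":85,"delta_pos":[-4,0,0],"angular":[0,0,0]},{"fingers":85,"delta_pos":[-4,0,0],"angular":[0,0,0]}]'
python3 - <<'E'
from h import *
im=env.read_camera("side");a=cv2.resize(im[145:245,165:330],None,fx=4.5,fy=4.5,interpolation=cv2.INTER_CUBIC);cv2.imwrite("pics/s4.png",a)
E
```

```text
clock: 8.1
tcp_pos: [0.5074, -0.0672, 0.0112]
orientation: [-0.0, -0.0, 1.0, 0.0]
wrist_force: [0.2, 0.2, -0.4]
finger_gap: 0.0852
```

View pics/s4.png

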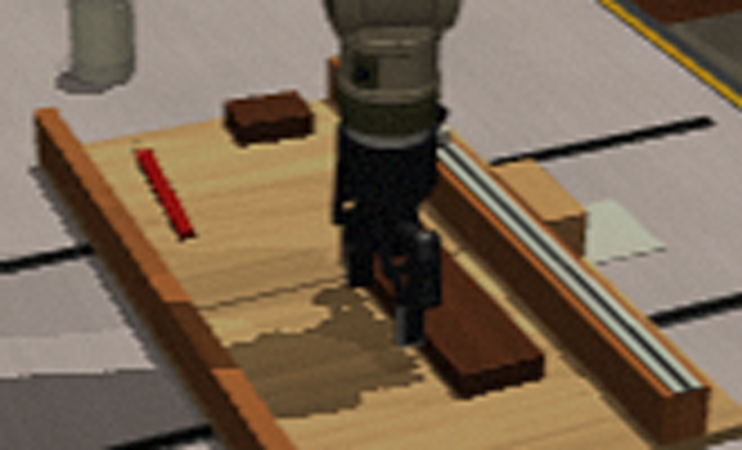

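The board is sliding flat and has squared up, with its right end now at (465–545, 350–397). I'll continue to the fence.

```bash
python3 -m pendant '[{"fingers":85,"delta_pos":[-5,0,0],"angular":[0,0,0]},{"fingers":85,"delta_pos":[-5,0,0],"angular":[0,0,0]},{"fingers":85,"delta_pos":[-5,0,0],"angular":[0,0,0]},{"fingers":85,"delta_pos":[-5,0,0],"angular":[0,0,0]},{"fingers":85,"delta_pos":[-4,0,0],"angular":[0,0,0]},{"fingers":85,"delta_pos":[-4,0,0],"angular":[0,0,0]},{"fingers":85,"delta_pos":[-3,0,0],"angular":[0,0,0]}]'
python3 -m pendant '[{"fingers":85,"delta_pos":[-2,0,0],"angular":[0,0,0]},{"fingers":85,"delta_pos":[-2,0,0],"angular":[0,0,0]}]'
python3 -m pendant '[{"fingers":85,"delta_pos":[-2,0,0],"angular":[0,0,0]},{"fingers":85,"delta_pos":[0,0,0],"angular":[0,0,0]}]'
```

```text
clock: 8.85
tcp_pos: [0.5385, -0.0672, 0.0113]
orientation: [0.0, -0.0, 1.0, 0.0]
wrist_force: [-0.2, -0.8, 0.5]
finger_gap: 0.085
clock: 9.05
tcp_pos: [0.5421, -0.0671, 0.0113]
orientation: [-0.0, -0.0, 1.0, 0.0]
wrist_force: [-2.8, 1.9, 1.2]
finger_gap: 0.0851
clock: 9.25
tcp_pos: [0.5422, -0.067, 0.011]
orientation: [-0.002, 0.0, 1.0, 0.0]
wrist_force: [-5.9, 0.1, 3.8]
finger_gap: 0.0848
```

Contact with the fence at 0.5422 puts the face at ≈0.623. One more small press, then go round to the right end with the fingers shut.

```bash
python3 -m pendant '[{"fingers":85,"delta_pos":[-2,0,0],"angular":[0,0,0]},{"fingers":85,"delta_pos":[0,0,0],"angular":[0,0,0]}]'
python3 -m pendant '[{"fingers":85,"delta_pos":[12,0,0],"angular":[0,0,0]},{"fingers":85,"delta_pos":[15,0,-10],"angular":[0,0,0]},{"fingers":85,"delta_pos":[0,0,-40],"angular":[0,0,0]},{"fingers":85,"delta_pos":[0,0,-40],"angular":[0,0,0]},{"fingers":0,"delta_pos":[0,-40,0],"angular":[0,0,0]},{"fingers":0,"delta_pos":[-10,-40,0],"angular":[0,0,0]},{"fingers":0,"delta_pos":[-30,-40,0],"angular":[0,0,0]},{"fingers":0,"delta_pos":[-37,-40,0],"angular":[0,0,0]},{"fingers":0,"delta_pos":[0,0,0],"angular":[0,0,0]},{"fingers":0,"delta_pos":[0,0,0],"angular":[0,0,0]}]'
python3 - <<'E'
from h import *
im=env.read_camera("top");cv2.imwrite("pics/t5.png",im);p=env.camera_params("top")
hsv=cv2.cvtColor(im,cv2.COLOR_BGR2HSV)
m=((hsv[...,2]<110)&(hsv[...,1]>100)).astype(np.uint8);m[:,:140]=0;m[:,340:]=0;m[:165]=0;m[250:]=0
n,l,st,c=cv2.connectedComponentsWithStats(m)
for i in range(1,n):
    if st[i,4]>100:print(st[i],cv2.boxPoints(cv2.minAreaRect(onplane(p,np.argwhere(l==i)[:,::-1],.034)[:,:2].astype(np.float32))).round(4).tolist())
cv2.imwrite("pics/t5c.png",cv2.resize(im[140:275,125:350],None,fx=3.5,fy=3.5,interpolation=cv2.INTER_CUBIC))
E
```

```text
clock: 9.45
tcp_pos: [0.5423, -0.067, 0.0108]
orientation: [-0.004, 0.001, 1.0, -0.0]
wrist_force: [-11.0, 0.0, 7.2]
finger_gap: 0.0854
clock: 10.45
tcp_pos: [0.5935, -0.2249, 0.1003]
orientation: [-0.0, 0.001, 1.0, 0.0]
wrist_force: [-1.0, 1.5, 0.3]
finger_gap: -0.0001
[142 165  53   6 223] [[0.6157000064849854, 0.3091999888420105], [0.6184999942779541, 0.15129999816417694], [0.6341000199317932, 0.15160000324249268], [0.6312999725341797, 0.3093999922275543]]
[ 212  166   90   28 1681] [[0.5497000217437744, -0.17430000007152557], [0.6331999897956848, -0.1746000051498413], [0.6341000199317932, 0.09679999947547913], [0.5507000088691711, 0.09709999710321426]]
[143 180  19  24 370] [[0.5144000053405762, 0.2517000138759613], [0.5842999815940857, 0.24709999561309814], [0.5874999761581421, 0.29679998755455017], [0.5175999999046326, 0.30140000581741333]]
```

View pics/t5c.png

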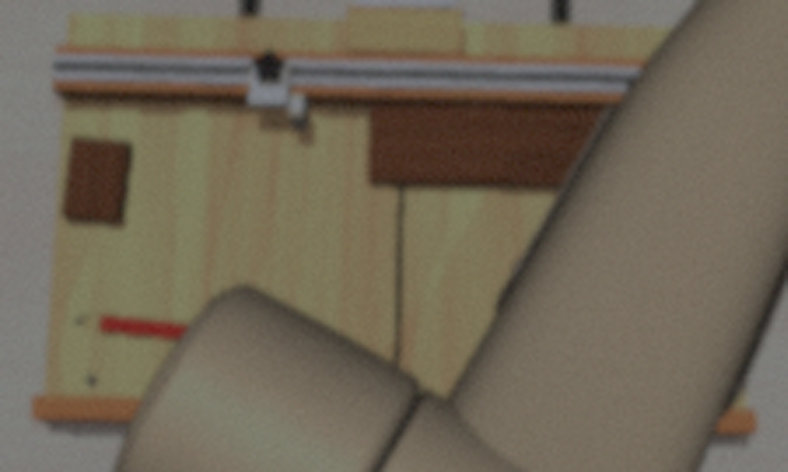

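The board lies flat along the fence with its left end at column 371 (y≈0.04), and the stop is down at (297,110). I'll descend beyond the right end and push left.

```bash
python3 -m pendant '[{"fingers":0,"delta_pos":[-3,0,30],"angular":[0,0,0]},{"fingers":0,"delta_pos":[0,0,25],"angular":[0,0,0]},{"fingers":0,"delta_pos":[0,0,15],"angular":[0,0,0]},{"fingers":0,"delta_pos":[0,0,7],"angular":[0,0,0]},{"fingers":0,"delta_pos":[0,0,0],"angular":[0,0,0]}]'
python3 -m pendant '[{"fingers":0,"delta_pos":[0,8,0],"angular":[0,0,0]},{"fingers":0,"delta_pos":[0,8,0],"angular":[0,0,0]},{"fingers":0,"delta_pos":[0,5,0],"angular":[0,0,0]},{"fingers":0,"delta_pos":[0,5,0],"angular":[0,0,0]},{"fingers":0,"delta_pos":[0,5,0],"angular":[0,0,0]},{"fingers":0,"delta_pos":[0,5,0],"angular":[0,0,0]},{"fingers":0,"delta_pos":[0,5,0],"angular":[0,0,0]},{"fingers":0,"delta_pos":[0,5,0],"angular":[0,0,0]},{"fingers":0,"delta_pos":[0,5,0],"angular":[0,0,0]},{"fingers":0,"delta_pos":[0,5,0],"angular":[0,0,0]},{"fingers":0,"delta_pos":[0,5,0],"angular":[0,0,0]},{"fingers":0,"delta_pos":[0,4,0],"angular":[0,0,0]}]'
```

```text
clock: 11.0
tcp_pos: [0.5951, -0.2225, 0.0238]
orientation: [-0.001, -0.001, 1.0, 0.001]
wrist_force: [0.1, -0.6, 1.2]
finger_gap: 0.0001
clock: 12.2
tcp_pos: [0.5962, -0.1586, 0.0244]
orientation: [0.0, -0.0, 1.0, -0.0]
wrist_force: [-0.2, -2.7, 2.2]
finger_gap: -0.0001
```

```bash
python3 -m pendant '[{"fingers":0,"delta_pos":[0,4,0],"angular":[0,0,0]},{"fingers":0,"delta_pos":[0,4,0],"angular":[0,0,0]},{"fingers":0,"delta_pos":[0,3,0],"angular":[0,0,0]}]'
python3 -m pendant '[{"fingers":0,"delta_pos":[0,2,0],"angular":[0,0,0]},{"fingers":0,"delta_pos":[0,2,0],"angular":[0,0,0]}]'
python3 -m pendant '[{"fingers":0,"delta_pos":[0,2,0],"angular":[0,0,0]},{"fingers":0,"delta_pos":[0,0,0],"angular":[0,0,0]}]'
```

```text
clock: 12.5
tcp_pos: [0.5962, -0.1476, 0.0244]
orientation: [0.0, -0.0, 1.0, -0.0]
wrist_force: [1.4, -2.6, 2.2]
finger_gap: -0.0
clock: 12.7
tcp_pos: [0.5962, -0.1439, 0.0244]
orientation: [0.0, -0.0, 1.0, -0.0]
wrist_force: [0.2, -1.8, 2.2]
finger_gap: 0.0002
clock: 12.9
tcp_pos: [0.5962, -0.1417, 0.0244]
orientation: [0.0, -0.0, 1.0, 0.0]
wrist_force: [-0.4, -0.9, 3.0]
finger_gap: -0.0
```

```bash
python3 -m pendant '[{"fingers":0,"delta_pos":[0,2,0],"angular":[0,0,0]},{"fingers":0,"delta_pos":[0,0,0],"angular":[0,0,0]}]'
python3 -m pendant '[{"fingers":0,"delta_pos":[0,2,0],"angular":[0,0,0]},{"fingers":0,"delta_pos":[0,0,0],"angular":[0,0,0]}]'
python3 -m pendant '[{"fingers":0,"delta_pos":[0,1,0],"angular":[0,0,0]},{"fingers":0,"delta_pos":[0,0,0],"angular":[0,0,0]}]'
```

```text
clock: 13.1
tcp_pos: [0.5962, -0.1398, 0.0243]
orientation: [0.0, -0.0, 1.0, 0.0]
wrist_force: [0.6, -2.2, 3.3]
finger_gap: -0.0001
clock: 13.3
tcp_pos: [0.5962, -0.1377, 0.0243]
orientation: [0.0, -0.0, 1.0, 0.0]
wrist_force: [0.8, -2.8, 2.9]
finger_gap: 0.0002
clock: 13.5
tcp_pos: [0.5961, -0.1368, 0.0243]
orientation: [0.0, -0.0, 1.0, 0.0]
wrist_force: [-0.1, -2.1, 2.9]
finger_gap: -0.0002
```

```bash
for i in 1 2; do python3 -m pendant '[{"fingers":0,"delta_pos":[0,1,0],"angular":[0,0,0]},{"fingers":0,"delta_pos":[0,0,0],"angular":[0,0,0]}]'; done
python3 - <<'E'
from h import *
a=env.read_camera("side")[145:245,185:315];b=env.read_camera("top")[140:200,160:300]
a=cv2.resize(a,(780,600),interpolation=cv2.INTER_CUBIC)[:330];b=cv2.resize(b,(600,257),interpolation=cv2.INTER_CUBIC)
o=np.zeros((595,780,3),np.uint8);o[:330]=a;o[335:592,:600]=b;cv2.imwrite("pics/c6.png",o)
E
```

```text
clock: 13.7
tcp_pos: [0.5962, -0.1366, 0.0244]
orientation: [0.0, 0.0, 1.0, -0.001]
wrist_force: [-0.2, -3.4, 3.7]
finger_gap: 0.0
clock: 13.9
tcp_pos: [0.5962, -0.1363, 0.0244]
orientation: [-0.0, 0.0, 1.0, -0.001]
wrist_force: [0.3, -6.8, 2.5]
finger_gap: -0.0004
```

View pics/c6.png

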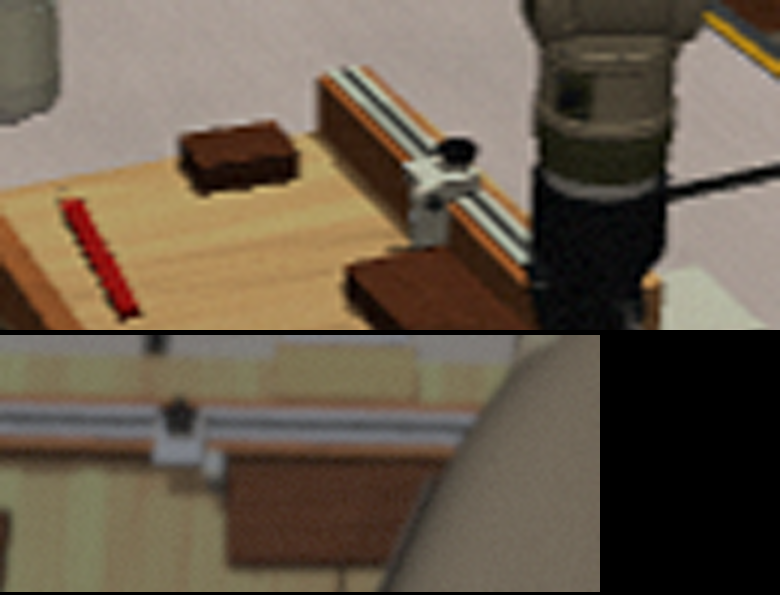

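The board's end is against the lowered stop: travel stalls while the force rises, and the top view shows contact at (226,475). I'll give it one more flat two-finger press against the fence, in case the end push swung it.

```bash
python3 -m pendant '[{"fingers":0,"delta_pos":[0,-14,0],"angular":[0,0,0]},{"fingers":0,"delta_pos":[0,-10,-30],"angular":[0,0,0]},{"fingers":0,"delta_pos":[0,0,-45],"angular":[0,0,0]},{"fingers":0,"delta_pos":[35,15,-20],"angular":[0,0,0]},{"fingers":0,"delta_pos":[40,20,0],"angular":[0,0,0]},{"fingers":85,"delta_pos":[30,35,0],"angular":[0,0,0]},{"fingers":85,"delta_pos":[0,40,0],"angular":[0,0,0]},{"fingers":85,"delta_pos":[0,35,0],"angular":[0,0,0]},{"fingers":85,"delta_pos":[0,0,0],"angular":[0,0,0]},{"fingers":85,"delta_pos":[0,0,0],"angular":[0,0,0]}]'
python3 -m pendant '[{"fingers":85,"delta_pos":[0,0,30],"angular":[0,0,0]},{"fingers":85,"delta_pos":[0,0,30],"angular":[0,0,0]},{"fingers":85,"delta_pos":[0,0,30],"angular":[0,0,0]},{"fingers":85,"delta_pos":[0,0,17],"angular":[0,0,0]},{"fingers":85,"delta_pos":[0,0,0],"angular":[0,0,0]},{"fingers":85,"delta_pos":[0,0,0],"angular":[0,0,0]}]'
```

```text
clock: 15.0
tcp_pos: [0.4905, -0.0131, 0.1189]
orientation: [-0.001, -0.001, 1.0, 0.0]
wrist_force: [1.1, -0.0, -0.4]
finger_gap: 0.0724
clock: 15.6
tcp_pos: [0.491, -0.0147, 0.0121]
orientation: [-0.001, 0.001, 1.0, 0.0]
wrist_force: [-0.2, 0.1, -0.5]
finger_gap: 0.0851
```

```bash
python3 -m pendant '[{"fingers":85,"delta_pos":[-10,0,0],"angular":[0,0,0]},{"fingers":85,"delta_pos":[-10,0,0],"angular":[0,0,0]},{"fingers":85,"delta_pos":[-10,0,0],"angular":[0,0,0]},{"fingers":85,"delta_pos":[-6,0,0],"angular":[0,0,0]},{"fingers":85,"delta_pos":[-5,0,0],"angular":[0,0,0]},{"fingers":85,"delta_pos":[-4,0,0],"angular":[0,0,0]},{"fingers":85,"delta_pos":[-3,0,0],"angular":[0,0,0]},{"fingers":85,"delta_pos":[-2,0,0],"angular":[0,0,0]},{"fingers":85,"delta_pos":[-1,0,0],"angular":[0,0,0]},{"fingers":85,"delta_pos":[0,0,0],"angular":[0,0,0]}]'
python3 -m pendant '[{"fingers":85,"delta_pos":[-2,0,0],"angular":[0,0,0]},{"fingers":85,"delta_pos":[0,0,0],"angular":[0,0,0]}]'
```

```text
clock: 16.6
tcp_pos: [0.542, -0.0138, 0.0122]
orientation: [-0.0, -0.0, 1.0, 0.0]
wrist_force: [-1.6, 0.4, -0.8]
finger_gap: 0.085
clock: 16.8
tcp_pos: [0.5424, -0.0137, 0.012]
orientation: [-0.002, 0.0, 1.0, 0.0]
wrist_force: [-4.6, 1.5, 3.3]
finger_gap: 0.085
```

```bash
python3 -m pendant '[{"fingers":85,"delta_pos":[15,0,0],"angular":[0,0,0]},{"fingers":85,"delta_pos":[20,0,-15],"angular":[0,0,0]},{"fingers":85,"delta_pos":[20,0,-40],"angular":[0,0,0]},{"fingers":85,"delta_pos":[0,0,-48],"angular":[0,0,0]},{"fingers":85,"delta_pos":[0,0,-48],"angular":[0,0,0]},{"fingers":85,"delta_pos":[0,0,-40],"angular":[0,0,0]},{"fingers":85,"delta_pos":[20,-40,0],"angular":[0,0,0]},{"fingers":85,"delta_pos":[20,-40,0],"angular":[0,0,0]},{"fingers":85,"delta_pos":[20,-40,0],"angular":[0,0,0]},{"fingers":85,"delta_pos":[20,-40,0],"angular":[0,0,0]},{"fingers":85,"delta_pos":[20,-45,0],"angular":[0,0,0]},{"fingers":85,"delta_pos":[20,-45,0],"angular":[0,0,0]}]'
python3 -m pendant '[{"fingers":85,"delta_pos":[10,-45,0],"angular":[0,0,0]},{"fingers":85,"delta_pos":[10,-45,0],"angular":[0,0,0]},{"fingers":85,"delta_pos":[0,-45,0],"angular":[0,0,0]},{"fingers":85,"delta_pos":[0,0,0],"angular":[0,0,0]},{"fingers":85,"delta_pos":[0,0,0],"angular":[0,0,0]}]'
python3 - <<'E'
from h import *
a=env.read_camera("side");b=env.read_camera("top")
a=cv2.resize(a[145:245,165:330],(600,364),interpolation=cv2.INTER_CUBIC)[:300];b=cv2.resize(b[140:215,140:340],(800,300),interpolation=cv2.INTER_CUBIC)
o=np.zeros((600,800,3),np.uint8);o[:300,:600]=a;o[300:]=b;cv2.imwrite("pics/c7.png",o)
im=env.read_camera("top");p=env.camera_params("top");hsv=cv2.cvtColor(im,cv2.COLOR_BGR2HSV)
m=((hsv[...,2]<95)&(hsv[...,1]>100)).astype(np.uint8);m[:,:140]=0;m[:,340:]=0;m[:174]=0;m[250:]=0
n,l,st,c=cv2.connectedComponentsWithStats(m)
for i in range(1,n):
    if st[i,4]>100:print(st[i],cv2.boxPoints(cv2.minAreaRect(onplane(p,np.argwhere(l==i)[:,::-1],.034)[:,:2].astype(np.float32))).round(4).tolist())
E
```

```text
clock: 18.0
tcp_pos: [0.3686, -0.2659, 0.2038]
orientation: [0.001, -0.0, 1.0, -0.001]
wrist_force: [0.8, 0.0, -0.6]
finger_gap: 0.0849
clock: 18.5
tcp_pos: [0.3489, -0.4001, 0.2028]
orientation: [0.0, 0.001, 1.0, 0.0]
wrist_force: [0.0, 1.4, -0.4]
finger_gap: 0.0852
[ 212  174   73   20 1357] [[0.54830002784729, 0.09489999711513519], [0.5519999861717224, -0.12370000034570694], [0.6108999848365784, -0.12269999831914902], [0.6071000099182129, 0.09589999914169312]]
[143 180  19  24 364] [[0.5134000182151794, 0.25279998779296875], [0.5837000012397766, 0.24699999392032623], [0.5877000093460083, 0.29580000042915344], [0.5174999833106995, 0.30160000920295715]]
```

View pics/c7.png

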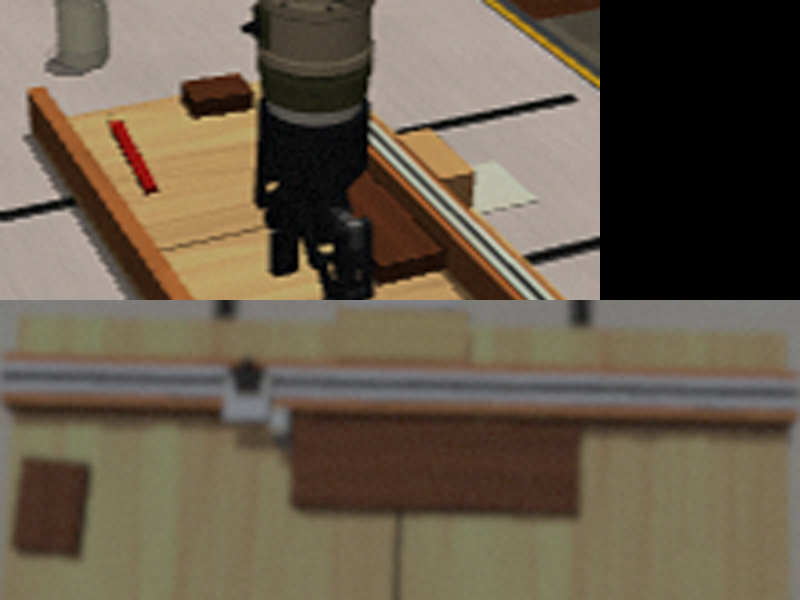

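The last view shows the stop down at (281,428) with the board's end against it at column 292. The board's near edge is parallel to the fence (both slope about 0.028), and the bystanders are in place. I'm handing in.

```bash
python3 -c "
from workcell import env
print(env.hand_in(), env.get_state()['clock'])"
```

```text
the job is handed in; nothing more can be done
the job is handed in; nothing more can be done
```

The flip stop is fully down and the long board lies flat against the fence with its left end butted against the stop. I handed the job in at about 18.7 s of the 61 s allowed.

- **Stop:** I pressed the arm down first, until it stalled on its end stop while the force kept rising.
- **Board to the fence:** I slid it with the two open fingertips until they stalled at x = 0.542 m.
- **Board to the stop:** I pushed its right end with the shut fingers until travel stalled at about 7 N. A second press against the fence stalled at the same x.
- **Last pictures:** The board's near edge is parallel to the fence and its end meets the lowered stop. The offcut is within about 1 mm of its first measurement. I compared the pencil and glue bottle only by eye, and both look unmoved. The push stick I did not check again, though the arm's last move ended on that side, 0.2 m above the table. The arm finished clear of everything.
- **Disagreements:** The views put the fence face 0.624–0.631 m away, and contact put it at about 0.623 m. Contact came 3–5 mm farther left than my first estimate of the stop line. I relied on contact in both cases. A rough mask measurement gave the board about 1° off the fence. It clipped the board's far edge, so I trusted the parallel edges instead.

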